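# Stack the sealed melt tins by weight

## Robot

A 6-joint arm with a two-finger parallel gripper is mounted at the origin on the work surface. World frame = base frame: x ahead of the robot, y to its left, z up, the work surface at z = 0. Lengths are in mm, angles in rad, forces in N, time in s.
With the tool pointing down it reaches from about 350 to 975 mm from the base axis. Payload 7.1 kg.
Tool frame: the origin (TCP) lies on the front face of the gripper's body, between the roots of the fingers; the fingertips stand 80 mm ahead of it and the grasp point (between the pads) lies 61 mm ahead of it (env.tips_ahead is the distance from the TCP to the fingertips, in mm); z points along the fingers, y is the line along which they close (so a half turn about z gives the same grasp; the last joint's range is limited). The gripper opens to 88 mm and grips with 3 to 60 N. Pads are 20 mm wide; open, the fingers measure 115 mm over their backs; the gripper's body (75 mm by 178 mm) begins 61 mm behind the grasp point.
Start: joints at [1.275, 0.423, 1.63, -0, 1.089, -0.019], TCP at [170.768, 601.202, 302.675] pointing down, gripper open.
Joint ranges: [-3, 3], [-0.9, 2.11], [0.09, 2.58], [-1.31, 4.45], [0.11, 2.69], [-2.54, 2.54]. Speed limits (rad/s): [2.39, 2.39, 3.01, 3.14, 3.14, 3.14].

## Interface

Orientations are given as a unit quaternion [x, y, z, w].
In Python, from station import env, set_gripper, viewer, workorder gives the robot as it stands. Calls block until the motion is done:
- env.reach(position, orientation): joint-space move of the TCP to a pose.
- env.move_l(position, rot=None, rate=150, f_stop=None): straight line of the TCP; rot=None keeps the orientation; rate is the mean speed in mm/s. With f_stop (N) it stops when the force on the tool has changed by that much, and returns True; else False.
- env.move_joints(angles): joint-space move.
- set_gripper(opening): finger opening in mm; the grip force is fixed at half the most; returns when the fingers have stopped.
- env.hold(seconds).
- env.ik(position, orientation): joint angles nearest the present ones, or None.
- env.read_state(): the state.
- viewer.camera(name): name is "side" or "top"; returns the picture (384x512x3 uint8, blue, green, red); there is no depth.
- viewer.camera_params(name): a dict with "fx", "fy", "cx", "cy" (pixels), "pose" (4x4, takes a point from camera to world coordinates). Camera axes: x right, y up, looking along -z (the intrinsics and any distortion apply to the point x, -y, -z); pixel columns grow to the right and rows downward; lengths in mm; the calibration is good to about 2 mm. A picture is of the moment at which its call begins. camera_params takes no time and is no camera call.
A pose or a line that the arm cannot do raises env.IKError and nothing moves.
- workorder.sign_off(): hands the job in; it is judged then, once.
The state is a dict: "time_s": time; "qpos": joint angles; "dq": joint speeds; "tau": joint torques, N m; "tool_pos": TCP position; "orientation": TCP orientation; "force": force on the tool from outside, world axes, zero at the start; "wrist_torque": the same for the moment, N m; "width": finger opening in mm; "grip_force": force on a finger pad.
Only numpy, scipy, OpenCV 4.12 (cv2) and the standard library are available. Lean on these libraries where they do the work, as an engineer would, in place of code of your own. Each camera call takes 0.05 s, during which the arm holds its last target. There are 200 camera calls.

## Task

Three sealed tins that look alike lie in the sloping rack, and each holds a different weight of melted-down scrap metal. Heft them to feel which is which, then stack them lid up, neatly centred on the round soldering plate, with the heaviest at the bottom, the middle one on it and the lightest on top. Let go of the stack, and leave everything else on the bench where it is, the little steel block in the rack too.

Things in the scene. Friction and masses are not known exactly. Their poses are not given: they have to be found in the camera images.
- rack: fixed wooden rack, left or right on the bench, 270 wide (y), 140 deep (x): a board sloping at 30 degrees, rising towards the rack's +x. Origin: middle of its underside; 55 above it is the middle of the slope's face, which runs on 75 up and 85 down. Four bays, centres at x = 0, z = 55, y = -99, -33, 33, 99; three hold the tins, one a steel block, in any order
- slope (a point): middle of the slope's face; axes as the rack's. Bays are 61 wide between dividers that stand 22 out of the slope and run its full depth: a tin has 4.5 to either side, so fingers fit only above and below it along the slope. Each thing rests on two brass pins, diameter 6, 12 tall, 19.5 down the slope from the bay's centre and 22 to either side; a 22-wide finger passes between them
- tin_a: sealed round flat aluminium tin with a lid, diameter 52, height 28, flat top and bottom. Origin: centre of its underside, z axis out through the lid. Starts in a bay of the rack, lid outward, leaning with the slope. The three look the same but weigh about 90, 220 and 370 g (within 7 %): which is which is drawn at random and can only be felt
- tin_b: sealed round flat aluminium tin with a lid, diameter 52, height 28, flat top and bottom. Origin: centre of its underside, z axis out through the lid. Starts in a bay of the rack, lid outward, leaning with the slope. The three look the same but weigh about 90, 220 and 370 g (within 7 %): which is which is drawn at random and can only be felt
- tin_c: sealed round flat aluminium tin with a lid, diameter 52, height 28, flat top and bottom. Origin: centre of its underside, z axis out through the lid. Starts in a bay of the rack, lid outward, leaning with the slope. The three look the same but weigh about 90, 220 and 370 g (within 7 %): which is which is drawn at random and can only be felt
- plate: fixed round dark grey soldering plate on a foot, flat top, diameter 130, 25 high. Origin: centre of its underside. It stands on the other half of the bench, away from the rack
- plate_top (a point): centre of the plate's flat top, 25 above the bench, z up
- cone: fixed upright steel ring-sizing cone between rack and plate, foot diameter 48, cone 25 tapering to 13 across, 165 high, an obstacle. Origin: centre of its underside
- doming_block: bystander: steel block 32 x 46 x 36 with dimples, 400 g, resting in the fourth bay, leaning with the slope. Origin: centre of its underside
- jar: bystander: jar, diameter 48, 60 high, standing beside the plate. Origin: centre of its underside
- dropper: bystander: amber bottle, diameter 38, 95 high, standing beside the plate. Origin: centre of its underside
- ring_1: bystander: finger ring, diameter 25, lying on a tan firebrick (230 x 115 x 32) at the far side of the bench
- ring_2: bystander: finger ring, diameter 23, lying on the firebrick

How it is judged:
By the outcome, as a careful person would: the job done as asked, in the order asked, and still so for the second after the job is handed in, with the robot touching nothing.
It also fails if it takes over 72 s, if anything falls off the work surface, if the arm or the gripper's body presses on something with over 40 N, if the wrist force passes 120 N, or if a joint passes its speed limit or range.

## Working session

There is one attempt and no reset: what is moved stays moved. The work goes in short steps, each a Python script; the robot and the scene stay as the last script left them, time stands still between calls to the robot, and variables do not carry over. Pictures are saved under pics/ and viewed, at most 10 in all, crops included, and the job is handed in when it is done.

```bash
ls; mkdir -p pics
python3 - <<'E'
from station import env, viewer
import cv2,numpy as np
np.set_printoptions(precision=4,suppress=True)
for n in("top","side"):
    cv2.imwrite(f"pics/{n}0.png",viewer.camera(n)); p=viewer.camera_params(n); print(n,{k:v for k,v in p.items() if k!='pose'});print(p['pose'])
s=env.read_state();print(s)
E
```

```text
pics
top {'fx': 395.23039106165277, 'fy': 395.23039106165277, 'cx': 258.21849852324925, 'cy': 194.9460202733529}
[[  -0.0106    0.9996   -0.0264  563.4985]
 [  -0.9998   -0.011    -0.0169   -0.9994]
 [  -0.0172    0.0263    0.9995 1033.1565]
 [   0.        0.        0.        1.    ]]
side {'fx': 381.0867808164243, 'fy': 381.0867808164243, 'cx': 255.75852968164352, 'cy': 192.9961198465388}
[[   0.9059    0.2682   -0.3277  276.8075]
 [  -0.4229    0.5348   -0.7315 -724.4046]
 [  -0.0209    0.8013    0.5979  667.5689]
 [   0.        0.        0.        1.    ]]
{'time_s': 0.1, 'qpos': array([ 1.275 ,  0.4238,  1.6306, -0.    ,  1.0886, -0.019 ]), 'dq': array([-0.0007, -0.002 ,  0.0004, -0.0001,  0.0005, -0.0008]), 'tau': array([ -0.0007, -54.5617, -27.4326,   0.0645,   0.0188,  -0.    ]), 'tool_pos': array([170.6547, 600.8244, 301.9671]), 'orientation': array([ 0.138 ,  0.9904, -0.0007, -0.0001]), 'force': array([-0.5679, -0.2091, -0.3295]), 'wrist_torque': array([-0.0218,  0.0327, -0.0098]), 'grip_force': 0.0, 'width': 87.49996478033607}
```

View pics/top0.png

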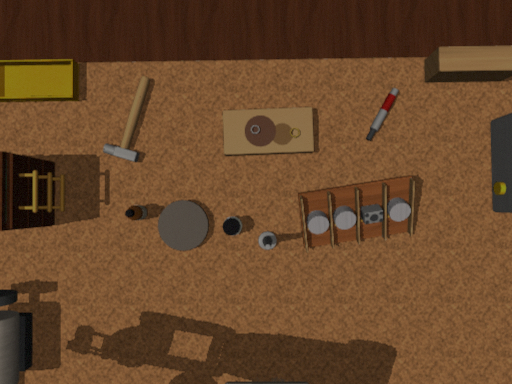

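View pics/side0.png

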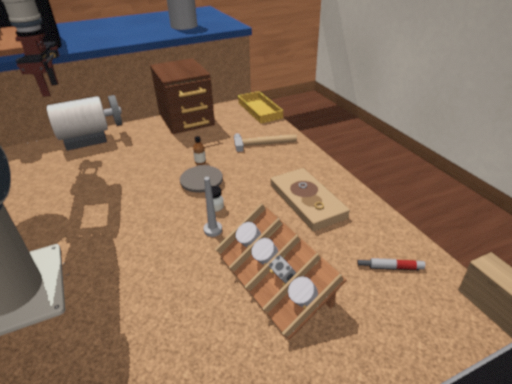

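```bash
cat > vis.py <<'E'
import numpy as np,cv2
from station import viewer
P={n:viewer.camera_params(n) for n in("top","side")}
def proj(n,X):
    p=P[n];T=np.linalg.inv(p['pose']);c=np.atleast_2d(X)@T[:3,:3].T+T[:3,3]
    return np.c_[p['cx']+p['fx']*c[:,0]/-c[:,2],p['cy']-p['fy']*c[:,1]/-c[:,2]]
def atz(n,uv,z):
    p=P[n];d=p['pose'][:3,:3]@[(uv[0]-p['cx'])/p['fx'],-(uv[1]-p['cy'])/p['fy'],-1];o=p['pose'][:3,3]
    return o+d*(z-o[2])/d[2]
E
python3 - <<'E'
from vis import *
np.set_printoptions(precision=1,suppress=True)
out=[]
for n,(x0,y0,x1,y1) in {"top":(120,170,420,255),"side":(170,130,350,340)}.items():
    im=cv2.imread(f"pics/{n}0.png");h=cv2.cvtColor(im,cv2.COLOR_BGR2HSV)
    m=((h[...,1]<75)&(h[...,2]>(60))).astype(np.uint8)
    k,l,st,c=cv2.connectedComponentsWithStats(m)
    for i in range(1,k):
        if st[i,4]>60 and x0<c[i][0]<x1 and y0<c[i][1]<y1: print(n,st[i],c[i],atz(n,c[i],79)[:2],atz(n,c[i],25)[:2])
    out.append(im[y0:y1,x0:x1])
cv2.imwrite("pics/a.png",cv2.resize(out[0][:,170:],None,fx=6,fy=6,interpolation=cv2.INTER_CUBIC))
cv2.imwrite("pics/b.png",cv2.resize(out[1],None,fx=2.8,fy=2.8,interpolation=cv2.INTER_CUBIC))
E
```

```text
top [388 198  23  24 427] [398.4 209.4] [ 550.2 -320.7] [ 549.5 -338.8]
top [ 158  201   50   49 1934] [182.7 224.9] [518.3 198.5] [515.7 209.8]
top [362 204  21  20 269] [372.  212.7] [ 543.1 -257.5] [ 541.9 -272. ]
top [334 206  23  24 412] [344.2 217.7] [ 531.7 -190.8] [ 529.9 -201.6]
top [307 211  23  23 398] [317.2 222.3] [ 521.3 -126.1] [ 518.9 -133.1]
top [258 231  19  19 201] [266.9 240.3] [479.3  -4.6] [474.6  -4.8]
side [234 133  10  19 148] [238.3 142.1] [663.3 263.2] [698.8 353.8]
side [194 152  12  11 106] [199.4 157.2] [524.7 231.9] [547.4 319.6]
side [ 180  165   44   72 1521] [205.7 193.1] [482.9  53.5] [501.8 124.9]
side [ 235  221   61   62 1410] [263.4 249.7] [ 527.8 -196.5] [ 550.8 -148.1]
side [287 275  31  32 700] [302.  290.7] [ 546.1 -327.7] [ 570.9 -291.3]
```

View pics/a.png

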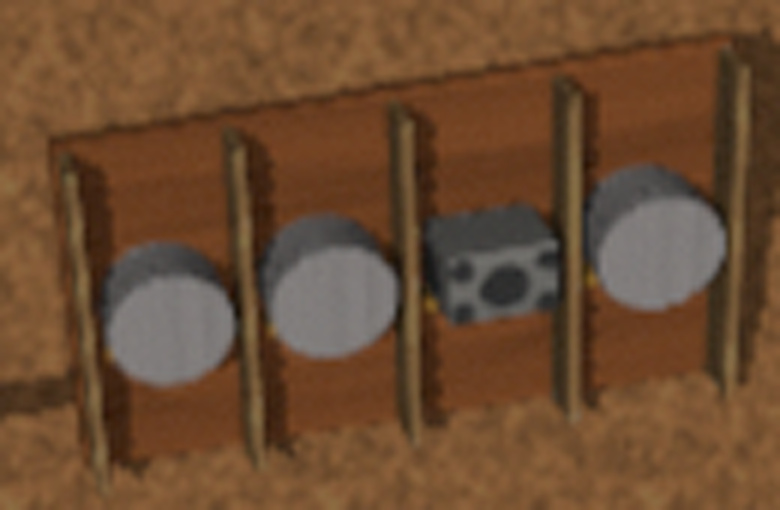

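View pics/b.png

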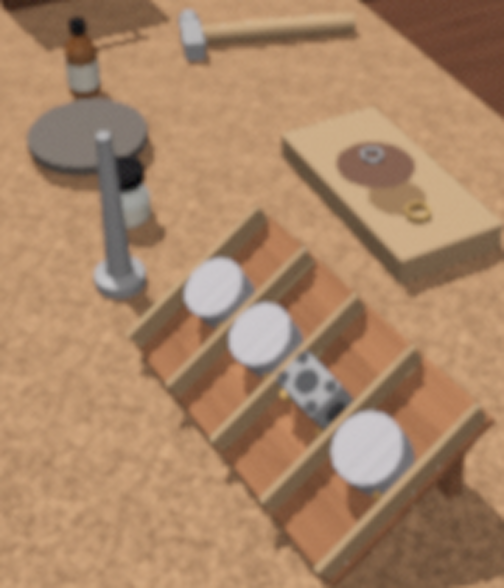

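Tins sit in the bays at y = +99, +33 and -99 (top-view lids about (318,225), (345,220), (400,212)). The block is in the bay at -33. The cone top is at (267,240), the plate at (183,225), and the jar and dropper are either side of the plate.

```bash
cat > geo.py <<'E'
import numpy as np
from scipy.spatial.transform import Rotation as R
def slope(rk):  # rk x,y,yaw -> origin, s(up), y, n
    c=R.from_euler('z',rk[2]); a=np.radians(30)
    return np.array([rk[0],rk[1],55.]),c.apply([np.cos(a),0,np.sin(a)]),c.apply([0,1,0]),c.apply([-np.sin(a),0,np.cos(a)])
E
python3 - <<'E'
from vis import *; from geo import *
from scipy.optimize import least_squares
from station import env
np.set_printoptions(precision=2,suppress=True)
cv=lambda L,s,o:(np.array(L)+.5)/s-.5+np.array(o)
t=cv([(170,330),(332,302),(662,252)],6,(290,170)); s=cv([(214,288),(262,336),(368,450)],2.8,(170,130))
def lids(rk):
    o,u,y,n=slope(rk); return np.array([o+b*y+28*n-.6*u for b in(99,33,-99)])
f=lambda q:np.r_[(proj("top",lids(q))-t).ravel(),(proj("side",lids(q))-s).ravel()]
r=least_squares(f,[540,-230,.13]);print(r.x,'\n',r.fun.reshape(-1,2))
for g in (lambda q:(proj("top",lids(q))-t).ravel(),lambda q:(proj("side",lids(q))-s).ravel()): print(least_squares(g,r.x).x)
# corners of the slope's top edge (top view) as check
o,u,y,n=slope(r.x); print(cv([(52,135),(735,38)],6,(290,170)),proj("top",[o+75*u+135*y,o+75*u-135*y]))
# plate
for n_,box in(("top",(150,193,216,257)),("side",(176,160,228,195))):
    im=cv2.imread(f"pics/{n_}0.png")
print("plate top-view",atz("top",(182.6,225),25),[atz("top",p,25)[:2] for p in((157.5,225),(207.5,225),(182.6,200.5),(182.6,249.5))])
for p in((89,133),(89,137)): print("plate side",atz("side",cv([p],2.8,(170,130))[0],25))
for nm,uv,z in(("cone top",(266.9,240.3),165),("jar",(232,226),60),("dropper",(131,213),95)): print(nm,atz("top",uv,z))
# IK feasibility
rk=r.x
for sg in(1,-1):
  for b in(99,33,-99):
    o,u,y,n=slope(rk);Z=-n;Y=sg*u;X=np.cross(Y,Z);q=R.from_matrix(np.c_[X,Y,Z]).as_quat()
    for h in(83,203):print(sg,b,h,env.ik(o+b*y+h*n,q))
  q=R.from_matrix(np.c_[[0,-sg,0],[sg,0,0],[0,0,-1]]).as_quat() 
  for z in(108,330):print(sg,'plate',env.ik([516,208,z],q))
E
```

```text
[ 545.52 -224.92    0.14] 
 [[ 0.59 -0.42]
 [ 0.78  0.01]
 [ 0.31 -0.15]
 [-0.02 -0.45]
 [-0.87 -0.44]
 [-0.19 -0.59]]
[ 545.1  -223.54    0.15]
[ 545.55 -226.51    0.14]
[[298.25 192.08]
 [412.08 175.92]] [[298.97 193.68]
 [411.74 176.  ]]
plate top-view [515.48 210.16  25.  ] [array([516.11, 274.59]), array([514.86, 146.38]), array([578.09, 209.81]), array([453.08, 210.5 ])]
plate side [516.73 206.77  25.  ]
plate side [514.31 199.53  25.  ]
cone top [486.89  -4.24 165.  ]
jar [513.5   80.84  60.  ]
dropper [548.59 318.84  95.  ]
1 99 83 [-0.41  0.52  2.21  1.72  0.27 -2.22]
1 99 203 [-0.5   0.22  2.27  0.97  0.37 -1.51]
1 33 83 [-0.53  0.55  2.13  1.44  0.32 -2.04]
1 33 203 [-0.63  0.27  2.19  0.92  0.46 -1.57]
1 -99 83 [-0.73  0.62  1.93  1.06  0.46 -1.81]
1 -99 203 [-0.82  0.39  1.99  0.81  0.61 -1.6 ]Traceback (most recent call last):
  File "<stdin>", line 26, in <module>
  File "scipy/spatial/transform/_rotation.pyx", line 1143, in scipy.spatial.transform._rotation.Rotation.from_matrix
ValueError: Non-positive determinant (left-handed or null coordinate frame) in rotation matrix 0: [[ 0.  1.  0.]
 [-1.  0.  0.]
 [ 0.  0. -1.]].
```

Run:
```python
from vis import *; from geo import *
from station import env
np.set_printoptions(precision=2,suppress=True)
from scipy.optimize import least_squares
a=np.linspace(0,2*np.pi,200)
def ext(n,c):
    q=proj(n,np.c_[c[0]+65*np.cos(a),c[1]+65*np.sin(a),25+0*a]);return np.r_[q[:,0].min(),q[:,0].max(),q[:,1].min()]
print("pred side ext",ext("side",(515.5,210)),"measured",(29+.5)/2.8-.5+170,(148.5+.5)/2.8-.5+170,(100+.5)/2.8-.5+130)
print("pred top",ext("top",(515.5,210)))
# plate edges in the side image, greyness across rows/cols
im=cv2.imread("pics/side0.png").astype(int);sat=im.max(2)-im.min(2)
print(sat[179,172:190],sat[179,216:232]);print(sat[160:175,202])
rk=(545.5,-224.9,.142)
for sg in(-1,1):
  for b in(99,33,-99):
    o,u,y,n=slope(rk);Z=-n;Y=sg*u;X=np.cross(Y,Z);q=R.from_matrix(np.c_[X,Y,Z]).as_quat()
    for h in(83,123,203):print(sg,b,h,env.ik(o+b*y+h*n,q))
  q=R.from_matrix(np.c_[[0,sg,0],[sg,0,0],[0,0,-1]]).as_quat() 
  for z in(108,330):print(sg,'plate',env.ik([516,208,z],q))
```

```text
pred side ext [178.9  222.37 165.08] measured 180.03571428571428 222.71428571428572 165.39285714285714
pred top [157.34 208.04 199.56]
[78 78 79 79 79 78 74 54 29 19 16 17 17 17 16 16 18 17] [17 17 18 16 16 17 37 67 76 76 76 77 77 76 77 77]
[17 20 31 44 43 26 19 16 17 17 17 18 17 17 17]
-1 99 83 [-0.41  0.52  2.21  1.73  0.27  0.92]
-1 99 123 [-0.43  0.42  2.24  1.46  0.28  1.18]
-1 99 203 [-0.49  0.22  2.27  0.97  0.37  1.64]
-1 33 83 [-0.53  0.55  2.13  1.44  0.32  1.1 ]
-1 33 123 [-0.56  0.46  2.16  1.25  0.35  1.28]
-1 33 203 [-0.63  0.27  2.19  0.92  0.45  1.58]
-1 -99 83 [-0.73  0.62  1.93  1.06  0.45  1.33]
-1 -99 123 [-0.76  0.54  1.96  0.97  0.5   1.41]
-1 -99 203 [-0.82  0.39  1.99  0.81  0.61  1.54]
-1 plate None
-1 plate None
1 99 83 [-0.41  0.52  2.21  1.73  0.27 -2.22]
1 99 123 [-0.43  0.42  2.24  1.46  0.28 -1.97]
1 99 203 [-0.49  0.22  2.27  0.97  0.37 -1.5 ]
1 33 83 [-0.53  0.55  2.13  1.44  0.32 -2.04]
1 33 123 [-0.56  0.46  2.16  1.25  0.35 -1.86]
1 33 203 [-0.63  0.27  2.19  0.92  0.45 -1.56]
1 -99 83 [-0.73  0.62  1.93  1.06  0.45 -1.81]
1 -99 123 [-0.76  0.54  1.96  0.97  0.5  -1.73]
1 -99 203 [-0.82  0.39  1.99  0.81  0.61 -1.6 ]
1 plate [ 0.36  0.62  1.88 -0.    0.65  0.36]
1 plate [ 0.36  0.29  1.76 -0.    1.09  0.36]
```

```bash
cat > act.py <<'E'
from geo import *
from station import env,set_gripper
np.set_printoptions(precision=2,suppress=True)
O,U,Yr,N=slope((545.5,-224.9,.142)); UP=1.0   # UP: bias up the slope, away from the pins
QT=R.from_matrix(np.c_[np.cross(U,-N),U,-N]).as_quat()
QD=R.from_matrix(np.c_[[0,1,0],[1,0,0],[0,0,-1]]).as_quat()
PL=np.array([516.,209.,0])
GR=83.5                                        # TCP above slope at grasp
pos=lambda b,h:O+b*Yr+UP*U+h*N
def force():
    f=[]
    for _ in range(12): env.hold(.04); f.append(env.read_state()['force'])
    return np.mean(f,0),np.std(f,0)
def log(m): s=env.read_state(); print(m,'t',round(s['time_s'],2),'pos',s['tool_pos'],'w',round(s['width'],1),'g',round(s['grip_force'],1))
def approach(b):
    env.reach(pos(b,150),QT); f=env.move_l(pos(b,GR),QT,rate=100,f_stop=12)
    log(f'at bay {b} stopped={f}'); return f
def lift(b,h=20,weigh=True):
    if weigh: env.hold(.2); f0,_=force()
    set_gripper(40); log('gripped')
    env.move_l(pos(b,GR+h),rate=60)
    if weigh:
        env.hold(.4); f1,sd=force(); print('WEIGHT g',(f0-f1)[2]/9.81e-3,'df',f1-f0,'sd',sd)
    log('lifted')
def putback(b):
    env.move_l(pos(b,GR),rate=50); set_gripper(75); env.move_l(pos(b,150),rate=150); log('put back')
def to_plate(level,b):
    p=pos(b,GR+40); env.move_l(p,rate=120)
    env.reach([p[0]-20,p[1],340],QD); env.reach(PL+[0,0,340],QD)
    z=25+28*level+GR; env.move_l(PL+[0,0,z+12],rate=180); env.hold(.2)
    f=env.move_l(PL+[0,0,z-2.5],rate=20,f_stop=4); log(f'placed touch={f} nominal z {z}')
def release():
    set_gripper(76); p=env.read_state()['tool_pos']; env.move_l([p[0],p[1],p[2]+60],rate=150)
    env.move_l([PL[0],PL[1],340],rate=250); log('released')
E
python3 - <<'E'
from act import *
from station import viewer; import cv2
for z in(300,340):
  for b in(99,33,-99): p=pos(b,GR+40);print(env.ik([p[0]-20,p[1],z],QD))
# via waypoint over the rack, high
p=pos(99,GR+40); env.reach([p[0]-20,p[1],340],QD); log('wp')
if not approach(99): lift(99)
cv2.imwrite('pics/c.png',cv2.resize(viewer.camera('side')[180:340,170:370],None,fx=3,fy=3))
E
```

```text
[-0.32  0.2   1.96 -0.    0.98 -0.32]
[-0.43  0.25  1.9  -0.    1.   -0.43]
[-0.63  0.36  1.73 -0.    1.05 -0.63]
[-0.32  0.15  1.92 -0.    1.07 -0.32]
[-0.43  0.2   1.86 -0.    1.08 -0.43]
[-0.63  0.32  1.69 -0.    1.13 -0.63]
wp t 2.88 pos [ 451.45 -135.04  339.97] w 87.6 g 0.0
at bay 99 stopped=False t 5.02 pos [ 491.16 -132.64  128.15] w 87.9 g 0.0
gripped t 6.38 pos [ 490.34 -132.59  127.42] w 51.1 g 30.0
WEIGHT g 347.9409546934751 df [ 0.01  0.3  -3.41] sd [0.36 0.42 0.4 ]
lifted t 7.77 pos [ 481.14 -134.08  145.15] w 51.2 g 30.0
```

View pics/c.png

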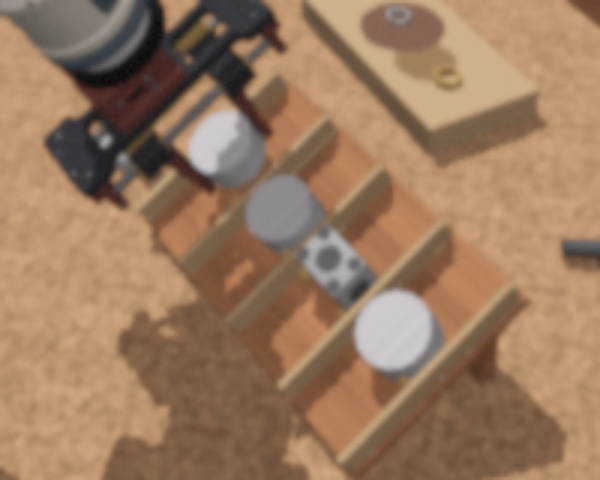

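The side view shows the tin in bay +99 held square between the fingers and lifted off the board. It reads about 348 g, so it is the heaviest and goes on the plate first.

Run:
```python
from act import *
to_plate(0,99)
release()
# next: weigh bay 33 while there
b=33; p=pos(b,GR+40); env.reach([p[0]-20,p[1],340],QD)
from vis import *
cv2.imwrite('pics/t1.png',viewer.camera('top'));cv2.imwrite('pics/s1.png',viewer.camera('side'));log('pic')
a=cv2.imread('pics/t1.png')[190:260,140:270];s=cv2.imread('pics/s1.png')[150:220,165:265]
cv2.imwrite('pics/d.png',np.hstack([cv2.resize(a,(520,280)),cv2.resize(s,(280,196))[:,:] if 0 else cv2.copyMakeBorder(cv2.resize(s,(280,196)),0,84,0,0,cv2.BORDER_CONSTANT)]))
```

```text
placed touch=True nominal z 108.5 t 13.07 pos [515.74 208.97 107.7 ] w 50.7 g 30.0
released t 15.06 pos [515.23 208.72 338.2 ] w 76.0 g 0.0
pic t 16.68 pos [ 461.01 -200.    339.91] w 75.9 g 0.0
```

View pics/d.png

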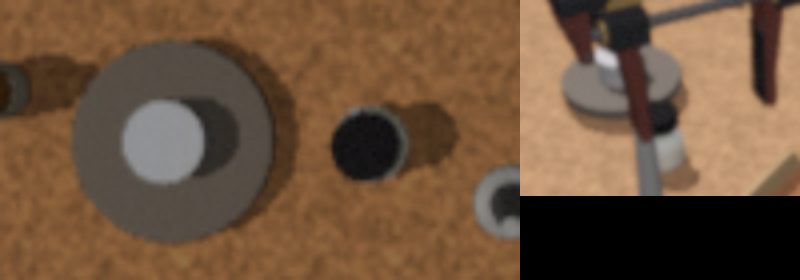

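The top view shows the tin at crop (163,141) on a plate centred at (173,141). Allowing for the tin's height, it is centred within about 1 mm, lid up and flat. Next I'll heft the tin in bay +33.

Run:
```python
from act import *
if not approach(33): lift(33)
```

```text
at bay 33 stopped=False t 18.69 pos [ 500.51 -197.98  128.17] w 75.8 g 0.0
gripped t 19.91 pos [ 500.2 -198.   127.7] w 51.1 g 30.0
WEIGHT g 95.80886305214966 df [ 0.09  0.01 -0.94] sd [0.58 0.57 0.37]
lifted t 21.29 pos [ 490.45 -199.45  145.14] w 50.9 g 30.0
```

Lightest at about 96 g, so it goes back. Then I'll heft the tin in bay -99 and place it second.

Run:
```python
from act import *
putback(33)
p=pos(-99,150); env.move_l(pos(33,190),rate=200); env.reach(pos(-99,190),QT)
if not approach(-99): lift(-99)
from vis import *
im=viewer.camera('side');cv2.imwrite('pics/e.png',cv2.resize(im[180:340,170:370],None,fx=3,fy=3))
```

```text
put back t 23.01 pos [ 467.65 -202.88  185.47] w 75.3 g 0.0
at bay -99 stopped=False t 25.05 pos [ 519.01 -328.82  128.26] w 75.1 g 0.0
gripped t 26.26 pos [ 518.76 -328.61  127.59] w 50.9 g 30.0
WEIGHT g 214.24627563676125 df [ 0.23 -0.06 -2.1 ] sd [0.45 0.49 0.47]
lifted t 27.64 pos [ 509.12 -330.11  145.1 ] w 50.9 g 30.0
```

View pics/e.png

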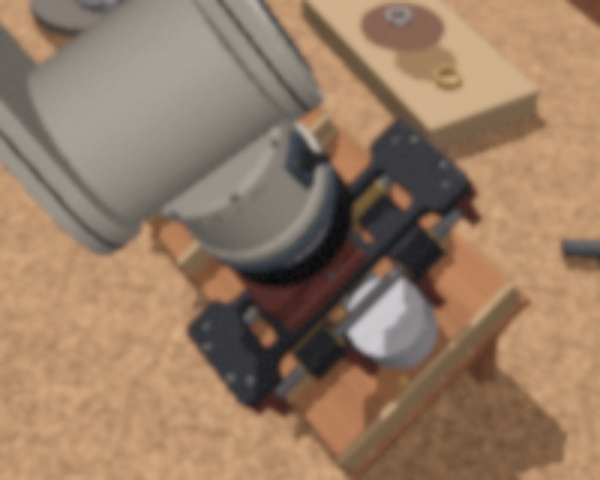

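The tin in bay -99 is held squarely and reads 214 g, so it is the middle one. I'll put it on the stack.

Run:
```python
from act import *
to_plate(1,-99); release()
b=33; p=pos(b,GR+40); env.reach([p[0]-20,p[1],340],QD)
from vis import *
t=viewer.camera('top');s=viewer.camera('side')
cv2.imwrite('pics/f.png',np.hstack([cv2.resize(t[185:260,140:240],(400,300)),cv2.resize(t[170:260,290:420],(433,300))])[:,:800])
```

```text
placed touch=True nominal z 136.5 t 33.0 pos [515.98 208.98 136.18] w 51.1 g 30.0
released t 34.87 pos [515.27 208.7  338.29] w 76.2 g 0.0
```

View pics/f.png

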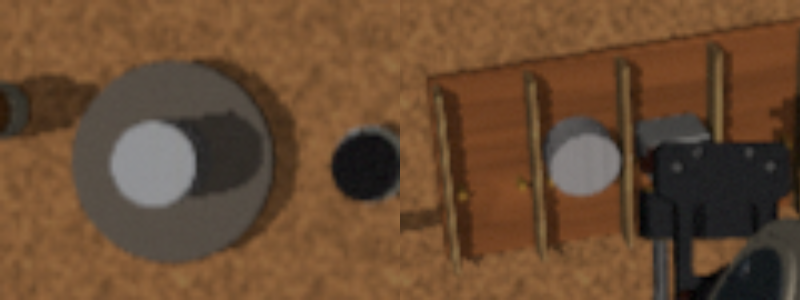

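The second tin is at crop (153,164), in line with the first within about 1 mm once its height is allowed for. The lightest is back on its pins in its bay.

Run:
```python
from act import *
if not approach(33):
    lift(33,weigh=True); to_plate(2,33); release()
p=pos(33,0); env.reach([p[0]-60,p[1]-100,380],QD); log('away')
from vis import *
t=viewer.camera('top');s=viewer.camera('side')
cv2.imwrite('pics/g.png',np.hstack([cv2.resize(t[185:260,120:240],(480,300)),cv2.resize(s[125:225,165:265],(300,300))]))
print(env.read_state()['force'])
```

```text
at bay 33 stopped=False t 38.5 pos [ 500.51 -198.    128.16] w 75.8 g 0.0
gripped t 39.72 pos [ 500.34 -198.05  127.8 ] w 50.8 g 30.0
WEIGHT g 101.78234272110546 df [ 0.37  0.04 -1.  ] sd [0.49 0.47 0.4 ]
lifted t 41.1 pos [ 490.47 -199.47  145.16] w 51.0 g 30.0
placed touch=True nominal z 164.5 t 46.09 pos [515.89 209.   163.95] w 51.0 g 30.0
released t 47.85 pos [515.31 208.72 338.34] w 75.9 g 0.0
away t 49.68 pos [ 482.03 -291.34  379.76] w 75.9 g 0.0
[-0.09  0.66  0.59]
```

View pics/g.png

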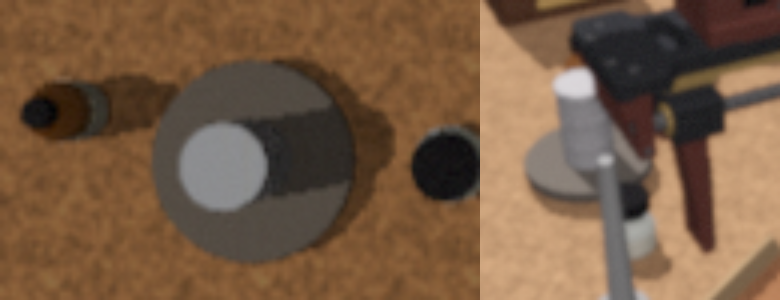

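The stack stands straight and centred: the top lid is at (223,167) in the left crop, and the side view shows three aligned tins. The jar and dropper haven't moved, and the gripper is clear of everything.

```bash
python3 -c "
from station import workorder
print(workorder.sign_off())"
```

```text
the job is handed in; nothing more can be done
None
```

The three tins are stacked lid up on the soldering plate, centred to within about 1 mm: heaviest (about 348 g) at the bottom, middle (about 214 g) on it, lightest (about 96 g) on top; the stack is released and the job was handed in at about 50 s.

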